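# Fetch the warm zinc plate from behind the ink tins

### The job

The grey zinc plate on the hotplate is warm and ready for inking, but the black, red and blue ink tins stand in its way: set all three tins upright in the white enamel tray, then slide the zinc plate forward, flat on the hotplate, until its near end sticks well out over the hotplate's front edge, pick it up there and lay it in the middle of the paper sheet on the inking board, its long side along the board's long side. Then put each tin back upright on the hotplate where it stood before, so that the ink stays soft. Leave the copper plate, the bottle and the brayer where they are, knock no tin over and do not drop the zinc plate on the bench.

Things in the scene. Friction and masses are not known exactly. Their poses are not given: they have to be found in the camera images.
- black_mid (a point): Black ink tin: upright steel cylinder, 50 mm in diameter, 50 mm high, black lid and label band, 0.11 to 0.21 kg, loose. Point: its centre, 25 mm above its underside. Starts on the hotplate before the zinc plate, close to the other tins (gaps of 5 to 25 mm): two side by side near the front edge, one behind them; which colour is where changes. Must finally stand where it stood at the start.
- red_mid (a point): Red ink tin: upright steel cylinder, 50 mm in diameter, 50 mm high, red lid and label band, 0.11 to 0.21 kg, loose. Point: its centre, 25 mm above its underside. Starts on the hotplate before the zinc plate, close to the other tins (gaps of 5 to 25 mm): two side by side near the front edge, one behind them; which colour is where changes. Must finally stand where it stood at the start.
- blue_mid (a point): Blue ink tin: upright steel cylinder, 50 mm in diameter, 50 mm high, blue lid and label band, 0.11 to 0.21 kg, loose. Point: its centre, 25 mm above its underside. Starts on the hotplate before the zinc plate, close to the other tins (gaps of 5 to 25 mm): two side by side near the front edge, one behind them; which colour is where changes. Must finally stand where it stood at the start.
- zinc_mid (a point): Zinc plate: flat grey metal, 110 (x) by 60 (y) by 3 mm, 0.14 kg, loose. Point: its middle; z up. Starts flat on the hotplate behind the tins, x about along the hotplate's x. Too thin to grip there; pressed with shut fingertips near its middle (5 to 12 N) it drags along. Where its end overhangs the front edge, fingers can close on its long edges, tips reaching below it. It tips off if its middle passes the edge.
- copper_mid (a point): Copper printing plate, same size as the zinc one (110 by 60 by 3 mm), reddish metal, loose; lies on the hotplate beside the zinc plate. The point is its middle. Not to be moved.
- hotplate: Hotplate, fixed: flat aluminium top 270 (x) by 320 mm (y), surface 80 mm above the origin, which is the centre of its footprint at bench level; x points to its back, away from the robot. The free front edge is at x = -135 mm. A dial, radius 17 mm, sits on the front face at y = 0, 36 mm high, standing 8 mm out beyond that edge.
- tray: White enamel tray with blue rim, fixed: outside 240 (x) by 150 mm (y), rim 12 mm high, 5 mm thick, floor 3 mm above the origin, which is the centre of its underside. Side area for the tins: the three fit in a row along its x, 70 mm apart. Left or right of the hotplate.
- inking_board: Wooden inking board, fixed: 220 (x, its long side) by 150 mm (y), top 18 mm above the origin, which is the centre of its underside. A paper sheet 150 by 110 mm lies on it, its middle straight above the origin: the place for the zinc plate's middle. A stop 12 mm high runs across its far end, from x = 94 to 110 mm. On the other side of the hotplate from the tray.
- solvent_bottle: Blue bottle with red cap, 68 mm in diameter, 170 mm high, loose bystander, origin at the centre of its underside. Not to be moved.
- brayer: Ink roller with red-brown rubber cylinder (40 mm in diameter, 75 mm wide) and wooden handle, about 165 mm long, loose bystander lying on the bench, origin on the bench under the middle of the rubber cylinder. Not to be moved.
Not all that is in view belongs to the job. What is shaped like the part that bears red_mid but turquoise is not meant. Leave any yellow look-alike of the part that bears blue_mid alone.

How it is judged:
On the way, in this order (a step that is already met when the one before it is completed fails the run):
1. all three tins stand upright in the tray, let go (x of black_mid in the frame of tray between -0.1 and 0.1 m and y of black_mid in the frame of tray between -0.06 and 0.06 m and z of each of black_mid, red_mid, blue_mid in the frame of tray below 0.034 m and angle between each of black_mid, red_mid, blue_mid's own z axis and vertical below 0.15 rad and contact force between each of tin_black, tin_red, tin_blue and the fingers below 0.05 N and x of red_mid in the frame of tray between -0.1 and 0.1 m and y of red_mid in the frame of tray between -0.06 and 0.06 m and x of blue_mid in the frame of tray between -0.1 and 0.1 m and y of blue_mid in the frame of tray between -0.06 and 0.06 m), for 0.2 s.
2. the zinc plate, still flat on the hotplate, sticks out at least 20 mm over the front edge (x of zinc_mid in the frame of hotplate below -0.1 m and z of zinc_mid in the frame of hotplate between 0.077 and 0.087 m and angle between zinc_mid's own z axis and vertical below 0.1 rad), for 0.1 s.
3. the zinc plate lies on the sheet of the inking board, let go, the tins still in the tray (all of step 1 and horizontal distance between zinc_mid and inking_board below 0.015 m and angle between the x axis of zinc_mid and the x axis of inking_board, either way round below 0.2 rad and z of zinc_mid in the frame of inking_board below 0.024 m and angle between zinc_mid's own z axis and vertical below 0.05 rad and contact force between zinc_plate and the fingers below 0.05 N), for 0.2 s.
At the end, for the whole second after the job is handed in: The zinc plate lies flat on the board, within 15 mm of the sheet's middle and 0.2 rad of its direction; each tin stands upright within 15 mm of where it started; copper plate within 12 mm, bottle and brayer within 20 mm of their places; all let go and at rest (horizontal distance between zinc_mid and inking_board below 0.015 m and angle between the x axis of zinc_mid and the x axis of inking_board, either way round below 0.2 rad and z of zinc_mid in the frame of inking_board below 0.024 m and angle between zinc_mid's own z axis and vertical below 0.05 rad and contact force between each of zinc_plate, tin_black, tin_red, tin_blue and the fingers below 0.05 N and linear speed of each of zinc_plate, tin_black, tin_red, tin_blue below 0.02 m/s and distance of each of black_mid, red_mid, blue_mid from where it was at the start of the episode below 0.015 m and angle between each of black_mid, red_mid, blue_mid's own z axis and vertical below 0.1 rad and distance of copper_mid from where it was at the start of the episode below 0.012 m and distance of each of solvent_bottle, brayer from where it was at the start of the episode below 0.02 m); the robot touches nothing.
It fails at once if an ink tin is knocked over (angle between any of black_mid, red_mid, blue_mid's own z axis and vertical above 0.6 rad).
It fails at once if the zinc plate drops onto the bench (height (world z) of zinc_mid below 0.012 m).
It fails at once if the copper plate is disturbed (distance of copper_mid from where it was at the start of the episode above 0.012 m).
It fails at once if the solvent bottle is disturbed (distance of solvent_bottle from where it was at the start of the episode above 0.02 m).
It fails at once if the brayer is disturbed (distance of brayer from where it was at the start of the episode above 0.02 m).
It also fails if it takes over 147 s, if anything falls off the work surface, if the arm or the gripper's body presses on something with over 40 N, if the wrist force passes 120 N, or if a joint passes its speed limit or range.

### The arm

A 6-joint arm with a two-finger parallel gripper is mounted at the origin on the work surface. World frame = base frame: x ahead of the robot, y to its left, z up, the work surface at z = 0. Lengths are in m, angles in rad, forces in N, time in s.
With the tool pointing down it reaches from about 0.35 to 0.975 m from the base axis. Payload 4.9 kg.
Tool frame: the origin (TCP) lies on the mounting face of the last link; the fingertips stand 173 mm ahead of it and the grasp point (between the pads) lies 155 mm ahead of it; z points along the fingers, y is the line along which they close (so a half turn about z gives the same grasp; the last joint's range is limited). The gripper opens to 85 mm and grips with 20 to 120 N. Pads are 22 mm wide; open, the fingers measure 114 mm over their backs; the gripper's body (76 mm by 85 mm) begins 54 mm behind the grasp point. The pads swing forward as they close: fully open they stand 13 mm farther back than shut.
Start: joints at [-1.287, 0.053, 1.613, -0, 1.476, -0.119], TCP at [0.245, -0.575, 0.405] pointing down, gripper open.
Joint ranges: [-3.01, 3.01], [-1.01, 2.22], [0.06, 2.58], [-1.02, 4.17], [0.09, 2.62], [-3.14, 3.14]. Speed limits (rad/s): [2.57, 2.57, 3.14, 3.14, 3.14, 3.14].

### API

Orientations are given as a rotation vector (axis times angle).
In Python, from station import monitor, eyes, finish_job gives the robot as it stands. The module is installed in compiled form; this text tells all that it offers.
- The arm moves only by the tool step_arm, never from a script. Its argument "commands" is a list of rows, each a list of 3 entries, a list of its own where there are three numbers: the opening in per cent of the stroke, from 0 (shut) to 100 (fully open), then the shift along the tool's x, y, z in mm, then the turn about the tool's z in degrees. In form: [[hand, [x, y, z], yaw], ...]. A call has 1 to 12 rows; each row is the pose to reach, as a shift and turn from the pose commanded when the call began, along the tool's axes at that moment; what a row does not reach only later rows make up. A row lasts 1/8 s, in which the tool goes at most 62.5 mm and 10.7 degrees, less where a joint would pass 70% of its speed; a pose out of reach is approached as far as the arm can. A call with a gripper value outside its range is refused whole. The fingers move at their own pace and stop on an object; "squeeze" is the grip in N (left out, the last holds). Time passes only in rows, so rows that repeat a pose let the fingers close. It gives the time, the measured TCP pose, the force, the opening and the grip force at its end, in the units of the state.
- monitor.get_obs(): the state, without advancing time (a new reading comes with each control period).
- eyes.get_image(name): name is "scene" or "top"; returns the picture (420x560x3 uint8, red, green, blue); there is no depth.
- eyes.camera_info(name): a dict with "camera_matrix" (3x3 intrinsics, pixels), "extrinsics" (4x4, takes a point from camera to world coordinates). Camera axes: x right, y down, z forward; pixel columns grow to the right and rows downward; lengths in m; the calibration is good to about 2 mm. A picture is of the moment at which its call begins. camera_info takes no time and is no camera call.
- finish_job(): hands the job in; it is judged then, once.
The state is a dict: "t": time; "q": joint angles; "dq": joint speeds; "effort": joint torques, N m; "tool_pos": TCP position; "tool_rot": TCP orientation; "contact_force": force on the tool from outside, world axes, zero at the start; "wrist_torque": the same for the moment, N m; "opening": finger opening in m; "grip_force": force on a finger pad.
Only numpy, scipy, OpenCV 4.12 (cv2) and the standard library are available. Lean on these libraries where they do the work, as an engineer would, in place of code of your own. Each camera call takes 0.05 s, during which the arm holds its last target. There are 200 camera calls.

## Working session

There is one attempt and no reset: what is moved stays moved. The work goes in short steps, Python scripts to look and compute and a tool call to move; the robot and the scene stay as the last step left them, time stands still between calls to the robot, and variables do not carry over. Pictures are saved under pics/ and viewed, at most 14 in all, crops included, and the job is handed in when it is done.

Besides the shell and the picture viewer there is one more tool, called as name(argument=value, ...), one argument or row to a line, values as JSON. step_arm: Moves the arm, as the interface text tells. Its arguments: {"type":"object","properties":{"commands":{"type":"array"},"squeeze":{"type":"number"}},"required":["commands"]}

```bash
mkdir -p pics; python3 - <<'E'
from station import monitor, eyes
import cv2, numpy as np
for n in ("scene","top"):
    im=eyes.get_image(n); cv2.imwrite(f"pics/{n}0.png",im[:,:,::-1])
    c=eyes.camera_info(n); print(n,np.round(c["camera_matrix"],1).tolist(),np.round(c["extrinsics"],4).tolist())
o=monitor.get_obs(); print({k:np.round(v,4).tolist() for k,v in o.items()})
E
```

```text
scene [[393.9, 0.0, 280.2], [0.0, 393.9, 201.6], [0.0, 0.0, 1.0]] [[-0.6258, 0.5507, -0.5523, 1.0971], [0.7798, 0.4544, -0.4306, 0.4068], [0.0138, -0.7001, -0.7139, 0.7511], [0.0, 0.0, 0.0, 1.0]]
top [[453.2, 0.0, 280.7], [0.0, 453.2, 209.2], [0.0, 0.0, 1.0]] [[-0.0053, -0.9827, 0.185, 0.3643], [-0.9999, 0.0036, -0.0095, -0.0011], [0.0086, -0.185, -0.9827, 1.1474], [0.0, 0.0, 0.0, 1.0]]
{'t': 0.1, 'q': [-1.287, 0.0533, 1.6141, -0.0, 1.476, -0.119], 'dq': [0.0008, -0.0034, -0.0039, 0.0005, 0.0007, -0.0007], 'effort': [0.0004, -39.4909, -37.1362, -0.0001, 0.004, -0.0], 'tool_pos': [0.2449, -0.5747, 0.4036], 'tool_rot': [-3.0763, -0.6281, 0.0003], 'contact_force': [-0.4745, 1.4829, 0.0227], 'wrist_torque': [-0.038, 0.0234, -0.0012], 'grip_force': 0.0, 'opening': 0.0852}
```

View pics/scene0.png

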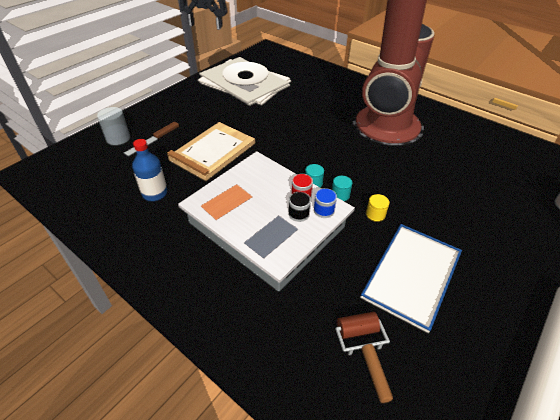

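View pics/top0.png

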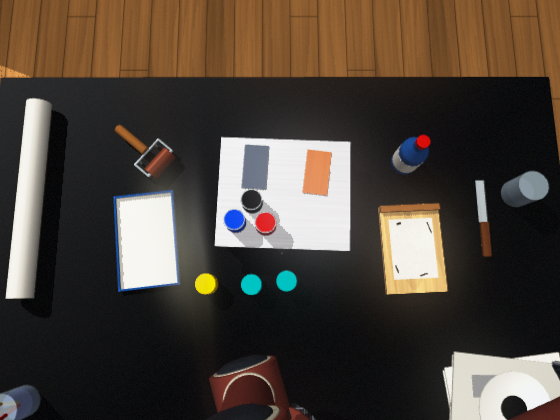

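The scene picture shows the hotplate in the middle, with the blue, black and red tins at about (325,203), (299,207) and (302,186), and the zinc plate at (271,236). In the top picture blue is at (234,219), black (251,200), red (265,222), zinc (255,167), copper (317,172), the tray (146,241) and the paper (413,248). The turquoise and yellow decoys stand in front of the hotplate.

```bash
python3 - <<'E'
import cv2, numpy as np
t=cv2.imread("pics/top0.png"); s=cv2.imread("pics/scene0.png")
a=cv2.resize(t[130:255,210:360],None,fx=4,fy=4,interpolation=cv2.INTER_NEAREST)
cv2.imwrite("pics/c_top.png",a)
b=cv2.resize(s[150:290,175:360],None,fx=4,fy=4,interpolation=cv2.INTER_NEAREST)
cv2.imwrite("pics/c_sc.png",b)
for n,im,pts in(("t",t,[(255,167),(317,172),(234,219),(251,200),(265,222),(413,248),(390,215),(146,241),(340,220),(240,140),(115,240)]),("s",s,[(271,236),(227,201),(325,197),(299,201),(302,182),(415,275),(212,150),(250,180),(395,238)])):
    h=cv2.cvtColor(im,cv2.COLOR_BGR2HSV); print(n,[(p,h[p[1],p[0]].tolist()) for p in pts])
E
```

```text
t [((255, 167), [109, 47, 136]), ((317, 172), [12, 152, 230]), ((234, 219), [112, 236, 240]), ((251, 200), [150, 18, 43]), ((265, 222), [0, 211, 224]), ((413, 248), [21, 10, 245]), ((390, 215), [18, 125, 174]), ((146, 241), [25, 6, 247]), ((340, 220), [150, 1, 238]), ((240, 140), [150, 1, 243]), ((115, 240), [108, 180, 85])]
s [((271, 236), [108, 29, 133]), ((227, 201), [11, 157, 228]), ((325, 197), [111, 228, 230]), ((299, 201), [0, 32, 24]), ((302, 182), [179, 230, 220]), ((415, 275), [21, 10, 251]), ((212, 150), [19, 17, 246]), ((250, 180), [11, 9, 239]), ((395, 238), [115, 8, 197])]
```

View pics/c_top.png

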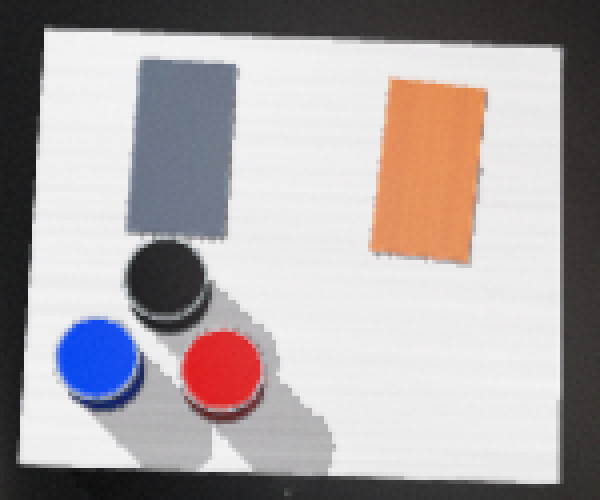

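View pics/c_sc.png

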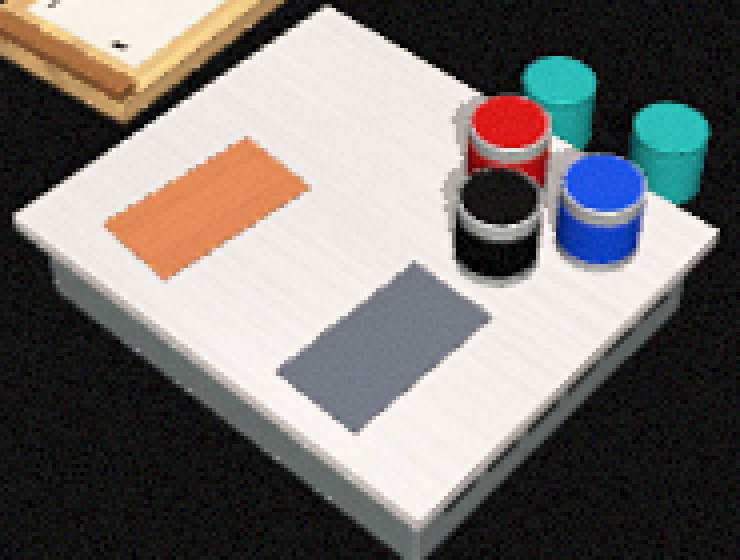

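The crops show the three lids as clean ellipses, each separated from its band by a steel ring, and both plates as clean quadrilaterals. Now I measure from both views.

```bash
cat > h.py <<'E'
import cv2, numpy as np
from station import eyes, monitor
I={n:eyes.camera_info(n) for n in("scene","top")}
def grab(n,f=None):
    im=cv2.cvtColor(eyes.get_image(n),cv2.COLOR_RGB2BGR)
    if f: cv2.imwrite(f,im)
    return im
def ray(n,p):
    E=I[n]["extrinsics"]; d=E[:3,:3]@np.linalg.inv(I[n]["camera_matrix"])@[p[0],p[1],1]
    return E[:3,3],d/np.linalg.norm(d)
def onz(n,p,z):
    o,d=ray(n,p); return o+d*(z-o[2])/d[2]
def tri(pt,ps):
    A=[];b=[]
    for n,p in(("top",pt),("scene",ps)):
        o,d=ray(n,p); P=np.eye(3)-np.outer(d,d); A.append(P);b.append(P@o)
    x=np.linalg.lstsq(np.vstack(A),np.hstack(b),rcond=None)[0]
    r=max(np.linalg.norm(Pi@x-bi) for Pi,bi in zip(A,b)); return x,r
R={"red":[((0,150,120),(6,255,255)),((174,150,120),(180,255,255))],"blue":[((105,170,150),(120,255,255))],
 "black":[((0,0,0),(180,255,75))],"zinc":[((98,14,80),(125,90,180))],"copper":[((7,100,150),(17,220,255))],
 "white":[((0,0,150),(180,40,255))],"rim":[((98,90,40),(125,255,255))],"paper":[((0,0,190),(180,30,255))]}
def comp(im,col,seed,close=0):
    h=cv2.cvtColor(im,cv2.COLOR_BGR2HSV); m=0
    for a,b in R[col]: m=m|cv2.inRange(h,a,b)
    if close: m=cv2.morphologyEx(m,cv2.MORPH_CLOSE,np.ones((close,close)))
    _,l=cv2.connectedComponents(m,connectivity=4); w=l[seed[1],seed[0]]
    m=((l==w)&(w>0)).astype(np.uint8)
    return max(cv2.findContours(m,0,cv2.CHAIN_APPROX_NONE)[0],key=cv2.contourArea)
def quad(c):
    hu=cv2.convexHull(c); q=cv2.approxPolyDP(hu,0.04*cv2.arcLength(hu,True),True)[:,0].astype(float)
    # refine: fit lines to contour points near each side
    L=[];P=c[:,0].astype(float);k=len(q)
    for i in range(k):
        a,b=q[i],q[(i+1)%k]; u=(b-a)/np.linalg.norm(b-a); t=(P-a)@u; d=abs((P-a)@[-u[1],u[0]])
        s=P[(d<2.5)&(t>.1*np.linalg.norm(b-a))&(t<.9*np.linalg.norm(b-a))]
        v=cv2.fitLine(s.astype(np.float32),cv2.DIST_HUBER,0,.01,.01)[:,0]; L.append(np.array([-v[1],v[0],v[1]*v[2]-v[0]*v[3]]))
    Q=[np.cross(L[i-1],L[i]) for i in range(k)]; return np.array([x[:2]/x[2] for x in Q])
def mid(q):
    f=lambda p:np.array([*p,1]); x=np.cross(np.cross(f(q[0]),f(q[2])),np.cross(f(q[1]),f(q[3]))); return x[:2]/x[2]
def lid(c): return np.array(cv2.fitEllipse(c)[0])
E
cat > m.py <<'E'
from h import *
t=grab("top","pics/t1.png"); s=grab("scene","pics/s1.png")
for n,a,b in(("red",(265,222),(302,182)),("blue",(234,219),(325,197)),("black",(251,200),(299,200))):
    ct,cs=comp(t,n,a),comp(s,n,b); x,r=tri(lid(ct),lid(cs)); print(n,x.round(4),round(r,4),cv2.contourArea(ct),"topray@.13",onz("top",lid(ct),.13).round(4))
for n,col,a,b,z in(("zinc","zinc",(255,167),(271,236),.083),("copper","copper",(317,172),(227,201),.083),("hot","white",(340,220),(250,180),.08),("tray","rim",(115,240),None,.012),("paper","paper",(413,248),(212,152),.018)):
    try:
        qt=quad(comp(t,col,a,3 if n!="tray" else 5)); X=np.array([onz("top",p,z) for p in qt]); m=onz("top",mid(qt),z)
        e=[np.round(np.linalg.norm(X[i]-X[i-1]),4) for i in range(len(X))]
        print(n,m.round(4),"sides",e); print(X[:,:2].round(4).tolist())
        if n=="tray": b=[(x,y) for y in range(240,330) for x in range(360,462) if 0]; 
        if b: qs=quad(comp(s,col,b,3)); x,r=tri(mid(qt),mid(qs)); print("  tri",x.round(4),round(r,4),len(qs))
    except Exception as ex: print(n,"ERR",ex)
E
python3 m.py
```

```text
red [0.527  0.0253 0.1276] 0.0002 257.0 topray@.13 [0.5268 0.025  0.13  ]
blue [0.5339 0.0965 0.1274] 0.0004 252.0 topray@.13 [0.5337 0.0959 0.13  ]
black [0.5807 0.0577 0.1276] 0.0004 242.5 topray@.13 [0.5805 0.0572 0.13  ]
zinc [0.6712 0.0495 0.083 ] sides [np.float64(0.0561), np.float64(0.1053), np.float64(0.0576), np.float64(0.1095)]
[[0.7217, 0.0182], [0.6167, 0.0254], [0.6174, 0.0829], [0.7266, 0.0741]]
  tri [0.6721 0.0504 0.0784] 0.0008 4
copper [ 0.6569 -0.0996  0.083 ] sides [np.float64(0.1061), np.float64(0.0562), np.float64(0.106), np.float64(0.0563)]
[[0.7133, -0.0785], [0.7055, -0.1341], [0.6003, -0.1207], [0.6081, -0.0649]]
  tri [ 0.6576 -0.0995  0.0792] 0.0005 4
hot [ 0.6072 -0.0182  0.08  ] sides [np.float64(0.2671), np.float64(0.3156), np.float64(0.2676), np.float64(0.3175)]
[[0.7467, 0.1344], [0.7341, -0.181], [0.4666, -0.1721], [0.4799, 0.1451]]
  tri [ 0.6082 -0.0179  0.0742] 0.0006 4
tray [0.5022 0.327  0.012 ] sides [np.float64(0.1471), np.float64(0.2359), np.float64(0.1464), np.float64(0.2392)]
[[0.6275, 0.2684], [0.3932, 0.2409], [0.3759, 0.3862], [0.6134, 0.4148]]
paper [ 0.477  -0.3413  0.018 ] sides [np.float64(0.106), np.float64(0.1464), np.float64(0.1062), np.float64(0.1454)]
[[0.5522, -0.3913], [0.406, -0.3978], [0.4021, -0.2917], [0.5474, -0.2854]]
  tri [ 0.4769 -0.3417  0.0154] 0.0005 4
```

```bash
cat > go.py <<'E'
# usage: go.py x y z psi  -> shift along tool axes (mm) and turn (deg) ; psi = heading of tool x
import sys,numpy as np
from scipy.spatial.transform import Rotation as Ro
from station import monitor
o=monitor.get_obs(); R=Ro.from_rotvec(o["tool_rot"]).as_matrix()
psi=np.degrees(np.arctan2(R[1,0],R[0,0]))
print("t",round(o["t"],2),"pos",np.round(o["tool_pos"],4),"psi",round(psi,2),"zdown",np.round(R[:,2],3),"F",np.round(o["contact_force"],1),"op",round(o["opening"],4),"grip",round(o["grip_force"],1))
a=[float(v) for v in sys.argv[1:]]
for i in range(0,len(a),4):
    print("  shift",np.round(R.T@(np.array(a[i:i+3])-o["tool_pos"])*1000,1),"turn",round((psi-a[i+3]+180)%360-180,1))
E
python3 go.py .527 .025 .40 58 .527 .025 .33 58
```

```text
t 0.2 pos [ 0.2449 -0.5748  0.4039] psi 23.08 zdown [-0.     0.001 -1.   ] F [-0.2 -0.3 -0.7] op 0.0856 grip 0.0
  shift [ 494.6 -441.2    4.6] turn -34.9
  shift [ 494.6 -441.2   74.6] turn -34.9
```

step_arm(
  commands=[
    [100,[60,-54,0],-5],
    [100,[120,-107,0],-10],
    [100,[180,-161,0],-15],
    [100,[240,-214,0],-20],
    [100,[300,-268,0],-25],
    [100,[360,-321,0],-30],
    [100,[420,-375,0],-35],
    [100,[470,-420,0],-35],
    [100,[494.5,-441,0],-35],
    [100,[494.5,-441,35],-35],
    [100,[494.5,-441,65],-35],
    [100,[494.5,-441,65],-35],
  ],
  squeeze=40,
)

```text
t: 1.7
tool_pos: [0.5261, 0.027, 0.3349]
tool_rot: [-2.739, -1.528, 0.011]
contact_force: [-1.0, -0.4, 0.3]
opening: 0.0856
grip_force: 0.0
```

```bash
python3 go.py .527 .025 .263 58
```

```text
t 1.7 pos [0.5261 0.027  0.3349] psi 58.32 zdown [-0.009  0.001 -1.   ] F [-1.  -0.4  0.3] op 0.0856 grip 0.0
  shift [-1.   2.4 71.9] turn 0.3
```

step_arm(
  commands=[
    [100,[0,1,0],0],
    [100,[0,1,25],0],
    [100,[0,1,50],0],
    [100,[0,1,71],0],
    [100,[0,1,71],0],
    [55,[0,1,71],0],
    [40,[0,1,71],0],
    [40,[0,1,71],0],
    [40,[0,1,71],0],
    [40,[0,1,71],0],
  ],
)

```text
t: 2.95
tool_pos: [0.5287, 0.0239, 0.2708]
tool_rot: [2.745, 1.524, 0.004]
contact_force: [-0.9, -1.9, 6.1]
opening: 0.049
grip_force: 42.3
```

```bash
python3 go.py .527 .025 .263 58; python3 -c "
from h import *
grab('scene','pics/s2.png')
cv2.imwrite('pics/s2c.png',cv2.resize(cv2.imread('pics/s2.png')[80:290,200:400],None,fx=2.8,fy=2.8))"
```

```text
t 2.95 pos [0.5287 0.0239 0.2708] psi 58.08 zdown [ 0.003 -0.001 -1.   ] F [-0.9 -1.9  6.1] op 0.049 grip 42.3
  shift [ 0.  -2.1  7.8] turn 0.1
```

View pics/s2c.png

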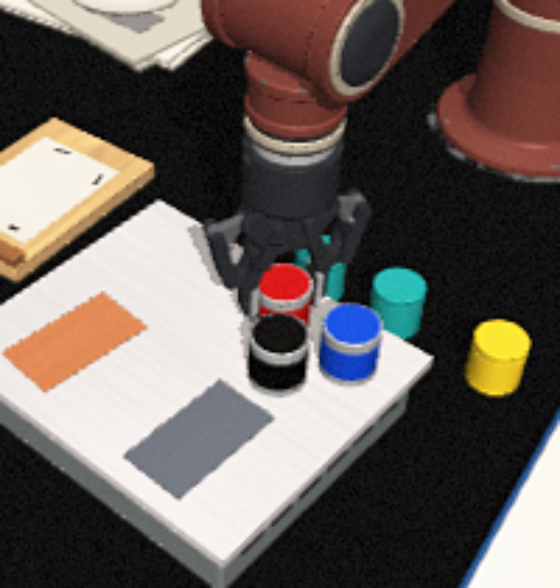

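The picture shows the fingers round the red tin, clear of black and blue. Now I lift it.

step_arm(
  commands=[
    [40,[0,0,-20],0],
    [40,[0,0,-45],0],
    [40,[0,0,-70],0],
    [40,[0,0,-80],0],
    [40,[0,0,-80],0],
  ],
  squeeze=40,
)

```text
t: 3.62
tool_pos: [0.5279, 0.0241, 0.349]
tool_rot: [2.746, 1.525, 0.001]
contact_force: [-0.5, -0.7, -2.1]
opening: 0.0491
grip_force: 41.8
```

```bash
python3 go.py .502 .327 .28 58 .502 .327 .193 58
```

```text
t 3.62 pos [0.5279 0.0241 0.349 ] psi 58.08 zdown [ 0.001 -0.    -1.   ] F [-0.5 -0.7 -2.1] op 0.0491 grip 41.8
  shift [ 243.4 -182.2   68.9] turn 0.1
  shift [ 243.3 -182.3  155.9] turn 0.1
```

step_arm(
  commands=[
    [40,[32,-24,0],0],
    [40,[64,-48,0],0],
    [40,[96,-72,0],0],
    [40,[128,-96,0],0],
    [40,[160,-120,0],0],
    [40,[192,-144,0],0],
    [40,[220,-165,20],0],
    [40,[243,-182,50],0],
    [40,[243,-182,80],0],
    [40,[243,-182,110],0],
    [40,[243,-182,130],0],
    [40,[243,-182,130],0],
  ],
)

```text
t: 5.12
tool_pos: [0.5008, 0.3259, 0.2158]
tool_rot: [-2.746, -1.525, 0.009]
contact_force: [0.3, 0.1, -1.9]
opening: 0.049
grip_force: 42.0
```

```bash
python3 go.py .502 .327 .194 58
```

```text
t 5.12 pos [0.5008 0.3259 0.2158] psi 58.07 zdown [-0.005 -0.002 -1.   ] F [ 0.3  0.1 -1.9] op 0.049 grip 42.0
  shift [ 1.6  0.5 21.8] turn 0.1
```

step_arm(
  commands=[
    [40,[1,0,0],0],
    [40,[1,0,12],0],
    [40,[1,0,20],0],
    [40,[1,0,22],0],
    [40,[1,0,23],0],
    [40,[1,0,24],0],
    [40,[1,0,24],0],
    [40,[1,0,24],0],
  ],
)

```text
t: 6.12
tool_pos: [0.5025, 0.3274, 0.1949]
tool_rot: [2.747, 1.525, 0.001]
contact_force: [-0.2, 0.2, -2.3]
opening: 0.0489
grip_force: 42.0
```

step_arm(
  commands=[
    [40,[0,0,1],0],
    [40,[0,0,2],0],
    [40,[0,0,2],0],
    [40,[0,0,2],0],
  ],
)

```text
t: 6.62
tool_pos: [0.5027, 0.3275, 0.1939]
tool_rot: [2.747, 1.525, -0.0]
contact_force: [-3.5, -1.6, 6.1]
opening: 0.0489
grip_force: 42.8
```

Contact. Release and rise, then head for blue (ψ = -20).

step_arm(
  commands=[
    [60,[0,0,0],0],
    [100,[0,0,0],0],
    [100,[0,0,0],0],
    [100,[0,0,0],0],
    [100,[0,0,-30],0],
    [100,[0,0,-70],0],
    [100,[0,0,-110],0],
    [100,[0,0,-145],0],
    [100,[0,0,-145],0],
  ],
)

```text
t: 7.75
tool_pos: [0.5034, 0.3279, 0.3419]
tool_rot: [2.746, 1.525, 0.012]
contact_force: [-0.6, 0.1, -0.5]
opening: 0.0852
grip_force: 0.0
```

```bash
python3 go.py .534 .096 .339 -20 .534 .096 .268 -20; python3 -c "
from h import *
t=grab('top','pics/t3.png');h=cv2.cvtColor(t,40)
for n,s,z in(('red',None,.053),('blue',(234,219),.13),('black',(251,200),.13)):
    try:
        if s is None:
            m=cv2.inRange(h,(0,150,120),(6,255,255))|cv2.inRange(h,(174,150,120),(180,255,255)); m[:,:110]=0;m[:,180:]=0;m[:190]=0; c=max(cv2.findContours(m,0,1)[0],key=cv2.contourArea)
        else: c=comp(t,n,s)
        print(n,onz('top',lid(c),z).round(4),cv2.contourArea(c))
    except Exception as e: print(n,e)
"
```

```text
t 7.75 pos [0.5034 0.3279 0.3419] psi 58.08 zdown [ 0.007  0.003 -1.   ] F [-0.6  0.1 -0.5] op 0.0852 grip 0.0
  shift [-180.7  148.6    2.4] turn 78.1
  shift [-181.1  148.3   73.4] turn 78.1
red [0.1511 0.3629 0.053 ] 520.0
blue [0.5338 0.096  0.13  ] 249.5
black [0.5805 0.0572 0.13  ] 242.5
```

step_arm(
  commands=[
    [100,[-20,16,0],10],
    [100,[-45,37,0],20],
    [100,[-70,57,0],30],
    [100,[-95,78,0],40],
    [100,[-120,98,0],50],
    [100,[-145,119,0],60],
    [100,[-165,135,0],69],
    [100,[-181,148.5,0],78],
    [100,[-181,148.5,0],78],
    [100,[-181,148.5,0],78],
    [100,[-181,148.5,0],78],
  ],
)

```text
t: 9.18
tool_pos: [0.5325, 0.0959, 0.3371]
tool_rot: [-3.095, 0.54, 0.002]
contact_force: [-0.3, -0.2, 1.0]
opening: 0.0856
grip_force: 0.0
```

```bash
python3 go.py .534 .096 .266 -20
```

```text
t 9.18 pos [0.5325 0.0959 0.3371] psi -19.8 zdown [-0.001  0.    -1.   ] F [-0.3 -0.2  1. ] op 0.0856 grip 0.0
  shift [ 1.4 -0.6 71.1] turn 0.2
```

step_arm(
  commands=[
    [100,[1,0,15],0],
    [100,[1,0,40],0],
    [100,[1,0,60],0],
    [100,[1,0,71],0],
    [100,[1,0,71],0],
    [55,[1,0,71],0],
    [40,[1,0,71],0],
    [40,[1,0,71],0],
    [40,[1,0,71],0],
    [40,[1,0,71],0],
  ],
)

```text
t: 10.42
tool_pos: [0.5343, 0.0949, 0.2681]
tool_rot: [-3.094, 0.543, -0.004]
contact_force: [0.8, 0.7, 5.4]
opening: 0.0485
grip_force: 42.0
```

```bash
python3 go.py
```

```text
t 10.43 pos [0.5343 0.0949 0.2681] psi -19.92 zdown [ 0.002  0.    -1.   ] F [0.8 0.7 5.4] op 0.0485 grip 42.0
```

step_arm(
  commands=[
    [40,[0,0,-20],0],
    [40,[0,0,-45],0],
    [40,[0,0,-70],0],
    [40,[0,0,-80],0],
    [40,[0,0,-80],0],
  ],
)

```text
t: 11.05
tool_pos: [0.5337, 0.0949, 0.3473]
tool_rot: [-3.094, 0.543, -0.002]
contact_force: [-0.3, -0.3, -2.1]
opening: 0.0492
grip_force: 41.7
```

```bash
python3 go.py .433 .319 .28 -20
```

```text
t 11.05 pos [0.5337 0.0949 0.3473] psi -19.92 zdown [ 0.001  0.    -1.   ] F [-0.3 -0.3 -2.1] op 0.0492 grip 41.7
  shift [-171.1 -176.3   67.2] turn 0.1
```

step_arm(
  commands=[
    [40,[-24,-25,0],0],
    [40,[-50,-52,0],0],
    [40,[-76,-78,0],0],
    [40,[-102,-105,0],0],
    [40,[-128,-132,0],0],
    [40,[-150,-155,20],0],
    [40,[-171,-176,50],0],
    [40,[-171,-176,85],0],
    [40,[-171,-176,115],0],
    [40,[-171,-176,140],0],
    [40,[-171,-176,148],0],
    [40,[-171,-176,148],0],
  ],
)

```text
t: 12.55
tool_pos: [0.4325, 0.3184, 0.1978]
tool_rot: [3.093, -0.543, -0.003]
contact_force: [-1.0, -1.0, -2.9]
opening: 0.049
grip_force: 41.9
```

step_arm(
  commands=[
    [40,[0,0,4],0],
    [40,[0,0,6],0],
    [40,[0,0,7],0],
    [40,[0,0,7],0],
    [40,[0,0,7],0],
  ],
)

```text
t: 13.18
tool_pos: [0.433, 0.3187, 0.1919]
tool_rot: [-3.094, 0.543, -0.0]
contact_force: [1.0, 0.8, -1.5]
opening: 0.049
grip_force: 41.9
```

step_arm(
  commands=[
    [40,[0,0,1],0],
    [40,[0,0,2],0],
    [40,[0,0,2],0],
    [40,[0,0,2],0],
  ],
)

```text
t: 13.68
tool_pos: [0.4332, 0.3188, 0.1911]
tool_rot: [3.094, -0.543, -0.001]
contact_force: [-4.8, -2.5, 8.7]
opening: 0.0495
grip_force: 42.9
```

step_arm(
  commands=[
    [60,[0,0,0],0],
    [100,[0,0,0],0],
    [100,[0,0,0],0],
    [100,[0,0,0],0],
    [100,[0,0,-30],0],
    [100,[0,0,-70],0],
    [100,[0,0,-110],0],
    [100,[0,0,-145],0],
    [100,[0,0,-145],0],
    [100,[0,0,-145],0],
  ],
)

```text
t: 14.92
tool_pos: [0.4326, 0.3185, 0.3337]
tool_rot: [3.093, -0.543, -0.002]
contact_force: [-0.0, -1.3, 0.3]
opening: 0.0853
grip_force: 0.0
```

```bash
python3 go.py .581 .0575 .337 0
```

```text
t 14.93 pos [0.4326 0.3185 0.3337] psi -19.92 zdown [-0.001 -0.001 -1.   ] F [-0.  -1.3  0.3] op 0.0853 grip 0.0
  shift [228.4 194.8  -3.4] turn -19.9
```

step_arm(
  commands=[
    [100,[38,32,-3],-5],
    [100,[76,65,-3],-10],
    [100,[114,97,-3],-15],
    [100,[152,130,-3],-20],
    [100,[190,162,-3],-20],
    [100,[215,183,-3],-20],
    [100,[228.5,195,-3],-20],
    [100,[228.5,195,-3],-20],
    [100,[228.5,195,-3],-20],
  ],
)

```text
t: 16.05
tool_pos: [0.5808, 0.0583, 0.337]
tool_rot: [-3.141, -0.004, 0.002]
contact_force: [-0.7, 0.1, 0.1]
opening: 0.0857
grip_force: 0.0
```

```bash
python3 go.py .581 .0575 .266 0
```

```text
t 16.05 pos [0.5808 0.0583 0.337 ] psi 0.13 zdown [-0.001  0.    -1.   ] F [-0.7  0.1  0.1] op 0.0857 grip 0.0
  shift [ 0.3  0.9 71. ] turn 0.1
```

step_arm(
  commands=[
    [100,[0,1,15],0],
    [100,[0,1,40],0],
    [100,[0,1,60],0],
    [100,[0,1,71],0],
    [100,[0,1,71],0],
    [55,[0,1,71],0],
    [40,[0,1,71],0],
    [40,[0,1,71],0],
    [40,[0,1,71],0],
    [40,[0,1,71],0],
  ],
)

```text
t: 17.3
tool_pos: [0.5819, 0.0564, 0.2681]
tool_rot: [3.142, 0.002, 0.004]
contact_force: [0.4, -0.5, 5.7]
opening: 0.0488
grip_force: 42.0
```

step_arm(
  commands=[
    [40,[0,0,-20],0],
    [40,[0,0,-45],0],
    [40,[0,0,-70],0],
    [40,[0,0,-80],0],
    [40,[0,0,-80],0],
  ],
)

```text
t: 17.92
tool_pos: [0.5813, 0.0565, 0.3474]
tool_rot: [3.142, 0.002, 0.002]
contact_force: [0.4, 0.9, -2.1]
opening: 0.0492
grip_force: 41.7
```

```bash
python3 go.py .572 .3355 .19 0
```

```text
t 17.93 pos [0.5813 0.0565 0.3474] psi 0.08 zdown [ 0.001 -0.    -1.   ] F [ 0.4  0.9 -2.1] op 0.0492 grip 41.7
  shift [  -9.1 -279.1  157.4] turn 0.1
```

step_arm(
  commands=[
    [40,[-2,-38,0],0],
    [40,[-3,-78,0],0],
    [40,[-4,-118,0],0],
    [40,[-5,-158,0],0],
    [40,[-6,-198,0],0],
    [40,[-7,-238,15],0],
    [40,[-9,-265,45],0],
    [40,[-9,-279,80],0],
    [40,[-9,-279,115],0],
    [40,[-9,-279,140],0],
    [40,[-9,-279,148],0],
    [40,[-9,-279,148],0],
  ],
)

```text
t: 19.42
tool_pos: [0.5716, 0.3352, 0.1977]
tool_rot: [3.141, 0.002, -0.003]
contact_force: [-0.7, -0.1, -1.9]
opening: 0.0491
grip_force: 41.9
```

step_arm(
  commands=[
    [40,[0,0,4],0],
    [40,[0,0,6],0],
    [40,[0,0,8],0],
    [40,[0,0,9],0],
    [40,[0,0,9],0],
    [40,[0,0,9],0],
  ],
)

```text
t: 20.18
tool_pos: [0.5722, 0.3356, 0.1911]
tool_rot: [-3.141, -0.002, -0.001]
contact_force: [-3.4, -1.1, 5.9]
opening: 0.0492
grip_force: 42.4
```

step_arm(
  commands=[
    [60,[0,0,0],0],
    [100,[0,0,0],0],
    [100,[0,0,0],0],
    [100,[0,0,0],0],
    [100,[0,0,-30],0],
    [100,[0,0,-70],0],
    [100,[0,0,-110],0],
    [100,[0,0,-145],0],
    [0,[0,0,-145],0],
    [0,[0,0,-145],0],
  ],
)

```text
t: 21.42
tool_pos: [0.5716, 0.3353, 0.3335]
tool_rot: [3.141, 0.002, -0.002]
contact_force: [-0.7, -0.1, -0.8]
opening: 0.0516
grip_force: 0.0
```

```bash
python3 go.py .672 .050 .29 -4; python3 -c "
from h import *
t=grab('top','pics/t4.png');s=grab('scene','pics/s4.png')
cv2.imwrite('pics/v4.png',np.vstack([t[180:300,100:380],s[150:330,200:480]]))"
```

```text
t 21.43 pos [0.5716 0.3353 0.3335] psi 0.08 zdown [-0.001 -0.001 -1.   ] F [-0.7 -0.1 -0.8] op 0.0516 grip 0.0
  shift [100.  285.4  43.6] turn 4.1
```

View pics/v4.png

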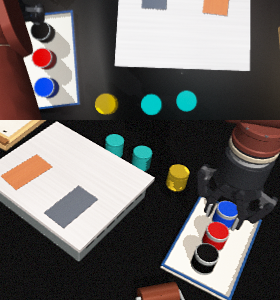

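The three tins stand upright in a row in the tray, and the plate and decoys are untouched.

step_arm(
  commands=[
    [0,[17,48,0],2],
    [0,[35,100,0],4],
    [0,[53,150,0],4],
    [0,[70,200,0],4],
    [0,[88,250,0],4],
    [0,[100,285.5,0],4],
    [0,[100,285.5,30],4],
    [0,[100,285.5,60],4],
    [0,[100,285.5,65],4],
    [0,[100,285.5,65],4],
  ],
)

```text
t: 22.78
tool_pos: [0.6721, 0.0502, 0.2689]
tool_rot: [3.14, -0.107, -0.003]
contact_force: [0.0, 0.0, 0.8]
opening: 0.0001
grip_force: 0.0
```

```bash
python3 go.py .672 .050 .256 -4.2
```

```text
t 22.77 pos [0.6721 0.0502 0.2689] psi -3.91 zdown [-0.002  0.    -1.   ] F [0.  0.  0.8] op 0.0001 grip 0.0
  shift [-0.1  0.2 12.9] turn 0.3
```

step_arm(
  commands=[
    [0,[0,0,6],0],
    [0,[0,0,10],0],
    [0,[0,0,12],0],
    [0,[0,0,13],0],
    [0,[0,0,13],0],
    [0,[0,0,13],0],
  ],
)

```text
t: 23.52
tool_pos: [0.6724, 0.0501, 0.2569]
tool_rot: [3.14, -0.108, 0.0]
contact_force: [0.5, 0.4, -0.3]
opening: -0.0002
grip_force: 0.0
```

step_arm(
  commands=[
    [0,[0,0,1],0],
    [0,[0,0,1.5],0],
    [0,[0,0,1.5],0],
    [0,[0,0,1.5],0],
  ],
)

```text
t: 24.02
tool_pos: [0.6726, 0.0501, 0.2565]
tool_rot: [-3.14, 0.107, -0.002]
contact_force: [-2.6, -0.0, 5.5]
opening: 0.0002
grip_force: 2.5
```

step_arm(
  commands=[
    [0,[0,0,0.8],0],
    [0,[-5,0,0.8],0],
    [0,[-12,0,0.8],0],
    [0,[-20,0,0.8],0],
    [0,[-28,0,0.8],0],
    [0,[-36,0,0.8],0],
    [0,[-42,0,0.8],0],
    [0,[-45,0,0.8],0],
    [0,[-45,0,0.8],0],
  ],
)

```text
t: 25.15
tool_pos: [0.6281, 0.0531, 0.2565]
tool_rot: [-3.14, 0.107, -0.006]
contact_force: [0.2, 1.0, 7.1]
opening: -0.0
grip_force: 3.4
```

```bash
python3 go.py; python3 -c "
from h import *
s=grab('scene','pics/s5.png');cv2.imwrite('pics/s5c.png',cv2.resize(s[100:300,170:370],None,fx=2.5,fy=2.5))"
```

```text
t 25.15 pos [0.6281 0.0531 0.2565] psi -3.92 zdown [ 0.004 -0.    -1.   ] F [0.2 1.  7.1] op -0.0 grip 3.4
```

View pics/s5c.png

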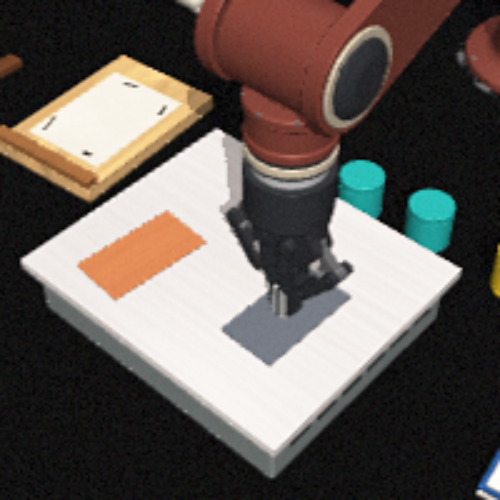

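The plate is dragging with the fingertips at its middle. I carry on.

step_arm(
  commands=[
    [0,[-5,0,0.3],0],
    [0,[-13,0,0.3],0],
    [0,[-21,0,0.3],0],
    [0,[-29,0,0.3],0],
    [0,[-37,0,0.3],0],
    [0,[-45,0,0.3],0],
    [0,[-53,0,0.3],0],
    [0,[-61,0,0.3],0],
    [0,[-68,0,0.3],0],
    [0,[-73,0,0.3],0],
    [0,[-75,0,0.3],0],
    [0,[-75,0,0.3],0],
  ],
)

```text
t: 26.7
tool_pos: [0.5536, 0.0582, 0.2564]
tool_rot: [-3.14, 0.108, -0.008]
contact_force: [1.5, 0.1, 8.0]
opening: 0.0003
grip_force: 3.8
```

```bash
python3 go.py; python3 -c "
from h import *
s=grab('scene','pics/s6.png');cv2.imwrite('pics/s6c.png',cv2.resize(s[100:300,200:400],None,fx=2.5,fy=2.5))"
```

```text
t 26.7 pos [0.5536 0.0582 0.2564] psi -3.92 zdown [ 0.005 -0.    -1.   ] F [1.5 0.1 8. ] op 0.0003 grip 3.8
```

View pics/s6c.png

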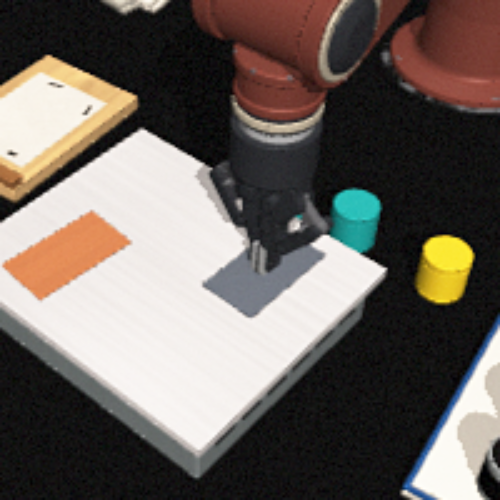

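step_arm(
  commands=[
    [0,[-5,0,0],0],
    [0,[-13,0,0],0],
    [0,[-21,0,0],0],
    [0,[-29,0,0],0],
    [0,[-37,0,0],0],
    [0,[-45,0,0],0],
    [0,[-52,0,0],0],
    [0,[-57,0,0],0],
    [0,[-60,0,0],0],
    [0,[-60,0,0],0],
    [0,[-60,0,-3],0],
    [0,[-60,0,-40],0],
  ],
)

```text
t: 28.25
tool_pos: [0.4909, 0.0624, 0.2906]
tool_rot: [3.14, -0.108, -0.014]
contact_force: [0.6, 0.1, 0.2]
opening: -0.0002
grip_force: 0.0
```

step_arm(
  commands=[
    [0,[40,-30,-40],0],
    [0,[90,-60,-40],0],
    [0,[140,-90,-40],0],
    [0,[140,-120,-40],0],
    [0,[140,-120,-40],0],
  ],
)

```text
t: 28.88
tool_pos: [0.6405, 0.174, 0.3323]
tool_rot: [3.139, -0.104, -0.005]
contact_force: [0.0, -0.9, -0.3]
opening: -0.0003
grip_force: 0.0
```

```bash
python3 go.py; python3 -c "
from h import *
s=grab('scene','pics/s7.png');t=grab('top','pics/t7.png')
a=cv2.resize(t[130:300,200:370],(400,400));b=cv2.resize(s[120:300,230:410],(400,400));cv2.imwrite('pics/v7.png',np.hstack([a,b]))"
```

```text
t 28.88 pos [0.6405 0.174  0.3323] psi -3.78 zdown [-0.003 -0.    -1.   ] F [ 0.  -0.9 -0.3] op -0.0003 grip 0.0
```

View pics/v7.png

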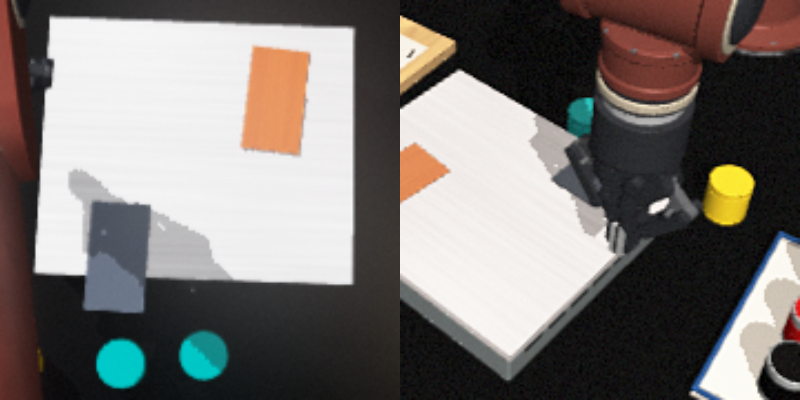

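The plate lies flat, with its near third overhanging the front edge. Its corners in the crop are at about (92,202), (150,205), (143,313) and (84,309).

```bash
python3 - <<'E'
from h import *
R["zinc"]=[((100,30,40),(125,120,200))]
t=cv2.imread("pics/t7.png")
c=comp(t,"zinc",(249,250),3); q=quad(c); X=np.array([onz("top",p,.083) for p in q])
print(q.round(1).tolist(),X[:,:2].round(4).tolist(),onz("top",mid(q),.083).round(4),[round(np.linalg.norm(X[i]-X[i-1]),4) for i in range(len(X))])
for i in range(len(X)):
    d=X[i]-X[i-1]; print(round(np.degrees(np.arctan2(d[1],d[0])),1))
m=onz("top",mid(q),.083)-[.6077,-.018,0]; p=np.radians(-2.3); print("local",m[0]*np.cos(p)+m[1]*np.sin(p),-m[0]*np.sin(p)+m[1]*np.cos(p))
E
```

```text
[[262.20001220703125, 217.39999389648438], [260.70001220703125, 262.3999938964844], [235.3000030517578, 260.70001220703125], [239.6999969482422, 215.6999969482422]] [[0.5451, 0.0327], [0.4384, 0.0359], [0.4427, 0.0955], [0.5494, 0.0864]] [0.4966 0.0624 0.083 ] [np.float64(0.0539), np.float64(0.1068), np.float64(0.0597), np.float64(0.1071)]
-94.6
178.3
85.9
-4.9
local -0.11422031339218855 0.07586667501428027
```

```bash
python3 go.py .4548 .0653 .32 -4.2
```

```text
t 28.98 pos [0.6401 0.1724 0.3331] psi -3.89 zdown [-0.002 -0.001 -1.   ] F [ 0.1 -0.8  0.1] op -0.0001 grip 0.0
  shift [-177.6  119.4   13.6] turn 0.3
```

step_arm(
  commands=[
    [85,[-40,27,0],0],
    [85,[-85,57,0],0],
    [85,[-130,87,0],0],
    [85,[-165,110,0],0],
    [85,[-177.5,119,0],0],
    [85,[-177.5,119,20],0],
    [85,[-177.5,119,50],0],
    [85,[-177.5,119,70],0],
    [85,[-177.5,119,70],0],
    [85,[-177.5,119,70],0],
  ],
  squeeze=20,
)

```text
t: 30.22
tool_pos: [0.4554, 0.0655, 0.265]
tool_rot: [3.14, -0.109, 0.002]
contact_force: [0.1, 0.2, 0.5]
opening: 0.0725
grip_force: 0.0
```

```bash
python3 go.py .4548 .0653 .243 -4.2
```

```text
t 30.23 pos [0.4554 0.0655 0.265 ] psi -3.96 zdown [ 0.001 -0.    -1.   ] F [0.1 0.2 0.5] op 0.0725 grip 0.0
  shift [-0.6  0.3 22. ] turn 0.2
```

step_arm(
  commands=[
    [85,[-0.5,0,8],0],
    [85,[-0.5,0,16],0],
    [85,[-0.5,0,22],0],
    [85,[-0.5,0,22],0],
    [76,[-0.5,0,22],0],
    [72,[-0.5,0,22],0],
    [68,[-0.5,0,22],0],
    [60,[-0.5,0,22],0],
    [60,[-0.5,0,22],0],
    [60,[-0.5,0,22],0],
  ],
)

```text
t: 31.48
tool_pos: [0.4551, 0.066, 0.2425]
tool_rot: [-3.14, 0.107, -0.001]
contact_force: [-1.2, 0.8, 3.0]
opening: 0.0592
grip_force: 21.3
```

```bash
python3 go.py; python3 -c "
from h import *
s=grab('scene','pics/s8.png');t=grab('top','pics/t8.png')
a=cv2.resize(t[130:300,200:370],(400,400));b=cv2.resize(s[100:240,240:380],(400,400));cv2.imwrite('pics/v8.png',np.hstack([a,b]))"
```

```text
t 31.48 pos [0.4551 0.066  0.2425] psi -3.92 zdown [ 0.001  0.    -1.   ] F [-1.2  0.8  3. ] op 0.0592 grip 21.3
```

View pics/v8.png

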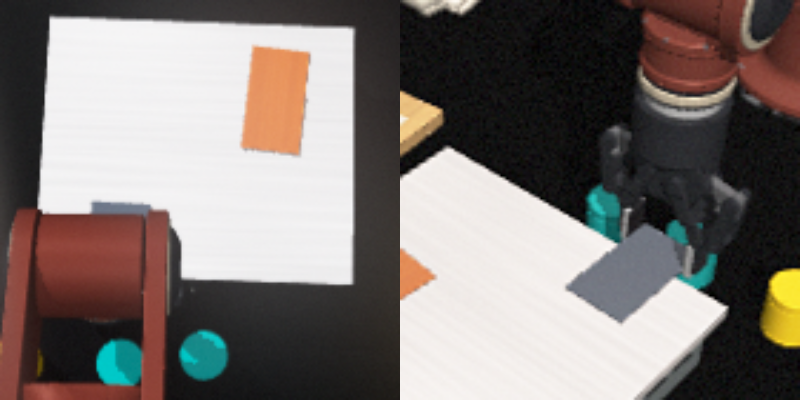

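The fingers hold the plate's long edges at the overhang and it is still flat. I raise the grip and lift.

step_arm(
  commands=[
    [60,[0,0,0],0],
    [60,[0,0,0],0],
    [60,[0,0,-4],0],
    [60,[0,0,-12],0],
    [60,[0,0,-25],0],
    [60,[0,0,-45],0],
    [60,[0,0,-65],0],
    [60,[0,0,-70],0],
    [60,[0,0,-70],0],
    [60,[0,0,-70],0],
  ],
  squeeze=70,
)

```text
t: 32.83
tool_pos: [0.4545, 0.066, 0.3111]
tool_rot: [3.14, -0.108, -0.003]
contact_force: [-0.1, -1.2, -1.4]
opening: 0.0568
grip_force: 74.6
```

```bash
python3 go.py .4383 -.343 .31 2.5; python3 -c "
from h import *
s=grab('scene','pics/s9.png');cv2.imwrite('pics/s9c.png',cv2.resize(s[60:240,220:400],(400,400)))"
```

```text
t 32.83 pos [0.4545 0.066  0.3111] psi -3.92 zdown [-0.002  0.    -1.   ] F [-0.1 -1.2 -1.4] op 0.0568 grip 74.6
  shift [ 11.8 409.1   1.1] turn -6.4
```

View pics/s9c.png

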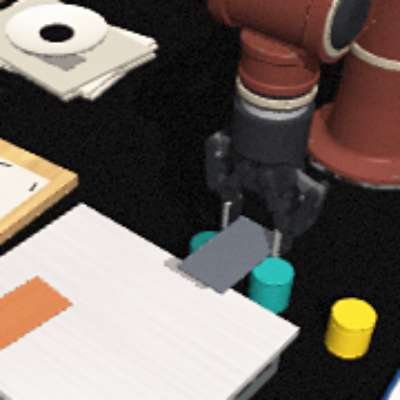

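The plate is held roughly level above the hotplate. I carry it across.

step_arm(
  commands=[
    [60,[0,20,0],-1],
    [60,[1,55,0],-2],
    [60,[2,92,0],-3],
    [60,[3,130,0],-4],
    [60,[5,168,0],-5],
    [60,[6,206,0],-6],
    [60,[7,244,0],-6.4],
    [60,[8,282,0],-6.4],
    [60,[10,320,0],-6.4],
    [60,[11,358,0],-6.4],
    [60,[12,392,0],-6.4],
    [60,[12,409,0],-6.4],
  ],
)

```text
t: 34.38
tool_pos: [0.4385, -0.3442, 0.3112]
tool_rot: [-3.14, -0.066, 0.002]
contact_force: [0.4, -0.7, -1.1]
opening: 0.0569
grip_force: 74.7
```

step_arm(
  commands=[
    [60,[0,0,0],0],
    [60,[0,0,25],0],
    [60,[0,0,55],0],
    [60,[0,0,85],0],
    [60,[0,0,105],0],
    [60,[0,0,105],0],
    [60,[0,0,105],0],
  ],
)

```text
t: 35.25
tool_pos: [0.4394, -0.343, 0.2083]
tool_rot: [3.14, 0.068, 0.002]
contact_force: [0.6, 0.1, -1.2]
opening: 0.0568
grip_force: 74.8
```

```bash
python3 go.py .4383 -.343 .186 2.5; python3 -c "
from h import *
s=grab('scene','pics/s10.png');t=grab('top','pics/t10.png')
a=cv2.resize(t[180:320,350:490],(400,400));b=cv2.resize(s[80:200,140:260],(400,400));cv2.imwrite('pics/v10.png',np.hstack([a,b]))"
```

```text
t 35.25 pos [ 0.4394 -0.343   0.2083] psi 2.5 zdown [ 0.001 -0.001 -1.   ] F [ 0.6  0.1 -1.2] op 0.0568 grip 74.8
  shift [-1.2 -0.1 22.3] turn -0.0
```

View pics/v10.png

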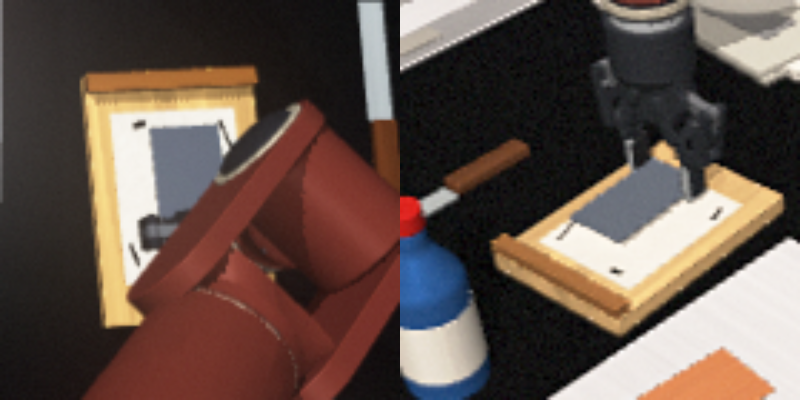

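The plate hovers over the sheet. Its far corners in the top crop are at about (148,128) and (220,124).

```bash
python3 -c "
from h import *
for p in((401.8,224.8),(427,223.4)): print(onz('top',p,.049).round(4))"
```

```text
[ 0.5311 -0.309   0.049 ]
[ 0.5344 -0.3713  0.049 ]
```

step_arm(
  commands=[
    [60,[-1,0,8],0],
    [60,[-1,0,14],0],
    [60,[-1,0,18],0],
    [60,[-1,0,20],0],
    [60,[-1,0,20],0],
    [60,[-1,0,20],0],
  ],
)

```text
t: 36.1
tool_pos: [0.4379, -0.343, 0.1872]
tool_rot: [3.141, 0.068, -0.0]
contact_force: [-0.7, 1.0, 0.9]
opening: 0.0569
grip_force: 76.1
```

step_arm(
  commands=[
    [60,[0,0,1],0],
    [60,[0,0,1],0],
    [60,[0,0,1],0],
  ],
)

```text
t: 36.48
tool_pos: [0.438, -0.3431, 0.1872]
tool_rot: [-3.141, -0.068, 0.001]
contact_force: [-2.9, 3.2, 7.6]
opening: 0.0571
grip_force: 79.6
```

step_arm(
  commands=[
    [60,[0,0,-1],0],
    [70,[0,0,-1],0],
    [75,[0,0,-1],0],
    [82,[0,0,-1],0],
    [90,[0,0,-1],0],
    [90,[0,0,-1],0],
    [90,[0,0,-20],0],
    [90,[0,0,-60],0],
    [90,[0,0,-120],0],
    [90,[0,0,-145],0],
  ],
  squeeze=40,
)

```text
t: 37.72
tool_pos: [0.4386, -0.3436, 0.3374]
tool_rot: [3.135, 0.068, 0.009]
contact_force: [-0.3, 0.5, -0.7]
opening: 0.0767
grip_force: 0.0
```

step_arm(
  commands=[
    [90,[-10,-60,0],0],
    [90,[-10,-120,0],0],
    [90,[-10,-180,0],0],
    [90,[-10,-230,0],0],
    [90,[-10,-240,0],0],
    [90,[-10,-240,0],0],
  ],
)

```text
t: 38.48
tool_pos: [0.4176, -0.1034, 0.3322]
tool_rot: [3.14, 0.07, 0.003]
contact_force: [0.5, 0.2, -1.1]
opening: 0.0763
grip_force: 0.0
```

```bash
cat > z.py <<'E'
from h import *
s=grab('scene','pics/s11.png');t=grab('top','pics/t11.png')
R["zinc"]=[((100,25,40),(125,120,200))]
qt=quad(comp(t,"zinc",(413,248),3)); qs=quad(comp(s,"zinc",(211,150),3)); m=onz("top",mid(qt),.021); X=np.array([onz("top",p,.021) for p in qt])
print("zinc",m.round(4),"tri",tri(mid(qt),mid(qs))[0].round(4))
for i in range(4):
    d=X[i]-X[i-1]; print(round(np.linalg.norm(d),4),round(np.degrees(np.arctan2(d[1],d[0])),1))
E
python3 z.py; python3 go.py .5722 .3356 .337 0
```

```text
zinc [ 0.4777 -0.343   0.021 ] tri [ 0.4772 -0.343   0.0167]
0.0543 -90.2
0.1014 -177.5
0.0539 94.6
0.106 2.8
t 38.58 pos [ 0.4177 -0.1044  0.3318] psi 2.43 zdown [ 0.001 -0.001 -1.   ] F [ 0.6 -0.1 -0. ] op 0.0771 grip 0.0
  shift [ 173.  -433.1   -5.4] turn 2.4
```

The zinc plate lies within 2 mm of the sheet's middle and is well aligned. Now the tins go back, black first.

step_arm(
  commands=[
    [100,[18,-44,-5],1],
    [100,[37,-92,-5],2],
    [100,[56,-140,-5],2.4],
    [100,[75,-188,-5],2.4],
    [100,[94,-236,-5],2.4],
    [100,[113,-284,-5],2.4],
    [100,[132,-332,-5],2.4],
    [100,[151,-380,-5],2.4],
    [100,[165,-415,-5],2.4],
    [100,[173,-433,-5],2.4],
    [100,[173,-433,-5],2.4],
    [100,[173,-433,-5],2.4],
  ],
)

```text
t: 40.08
tool_pos: [0.5723, 0.3352, 0.3356]
tool_rot: [3.141, -0.0, -0.001]
contact_force: [-0.7, -0.5, 0.2]
opening: 0.0859
grip_force: 0.0
```

```bash
python3 go.py .5722 .3356 .191 0
```

```text
t 40.08 pos [0.5723 0.3352 0.3356] psi -0.01 zdown [-0.001 -0.001 -1.   ] F [-0.7 -0.5  0.2] op 0.0859 grip 0.0
  shift [  0.   -0.5 144.6] turn -0.0
```

step_arm(
  commands=[
    [100,[0,0,35],0],
    [100,[0,0,75],0],
    [100,[0,0,110],0],
    [100,[0,0,135],0],
    [100,[0,0,144],0],
    [100,[0,0,144],0],
    [55,[0,0,144],0],
    [40,[0,0,144],0],
    [40,[0,0,144],0],
    [40,[0,0,144],0],
    [40,[0,0,144],0],
  ],
)

```text
t: 41.45
tool_pos: [0.5724, 0.3368, 0.194]
tool_rot: [-3.141, -0.002, -0.004]
contact_force: [0.0, -0.3, 6.3]
opening: 0.0486
grip_force: 42.0
```

step_arm(
  commands=[
    [40,[0,0,-20],0],
    [40,[0,0,-50],0],
    [40,[0,0,-80],0],
    [40,[0,0,-110],0],
    [40,[0,0,-140],0],
    [40,[0,0,-155],0],
    [40,[0,0,-155],0],
  ],
)

```text
t: 42.32
tool_pos: [0.5717, 0.3366, 0.3487]
tool_rot: [-3.141, -0.002, -0.004]
contact_force: [-0.6, 0.2, -1.6]
opening: 0.0489
grip_force: 41.7
```

```bash
python3 go.py .5813 .0565 .268 0
```

```text
t 42.33 pos [0.5717 0.3366 0.3487] psi 0.09 zdown [ 0.002  0.001 -1.   ] F [-0.6  0.2 -1.6] op 0.0489 grip 41.7
  shift [  9.  280.2  80.4] turn 0.1
```

step_arm(
  commands=[
    [40,[1,30,0],0],
    [40,[2,70,0],0],
    [40,[3,110,0],0],
    [40,[5,150,0],0],
    [40,[6,190,0],0],
    [40,[8,230,0],0],
    [40,[9,262,0],0],
    [40,[9,279.5,20],0],
    [40,[9,279.5,45],0],
    [40,[9,279.5,65],0],
    [40,[9,279.5,74],0],
    [40,[9,279.5,74],0],
  ],
)

```text
t: 43.82
tool_pos: [0.581, 0.0575, 0.2725]
tool_rot: [-3.141, -0.003, 0.001]
contact_force: [0.7, 0.1, -0.9]
opening: 0.049
grip_force: 41.9
```

step_arm(
  commands=[
    [40,[0,0,2],0],
    [40,[0,0,3],0],
    [40,[0,0,4],0],
    [40,[0,0,5],0],
    [40,[0,0,5],0],
    [40,[0,0,5],0],
  ],
)

```text
t: 44.58
tool_pos: [0.5817, 0.0572, 0.2709]
tool_rot: [-3.141, -0.002, -0.003]
contact_force: [-3.7, -0.8, 10.7]
opening: 0.0487
grip_force: 42.8
```

Contact. Release, rise, then back to blue at ψ = -20.

step_arm(
  commands=[
    [40,[0,0,-1.5],0],
    [60,[0,0,-1.5],0],
    [100,[0,0,-1.5],0],
    [100,[0,0,-1.5],0],
    [100,[0,0,-1.5],0],
    [100,[0,0,-25],0],
    [100,[0,0,-50],0],
    [100,[0,0,-68],0],
    [100,[0,0,-68],0],
    [100,[0,0,-68],0],
  ],
)

```text
t: 45.82
tool_pos: [0.5807, 0.057, 0.3351]
tool_rot: [-3.142, -0.002, 0.002]
contact_force: [-0.1, 0.1, -0.3]
opening: 0.0855
grip_force: 0.0
```

```bash
python3 go.py .4332 .3188 .336 -20
```

```text
t 45.83 pos [0.5807 0.057  0.3351] psi 0.07 zdown [-0.002  0.    -1.   ] F [-0.1  0.1 -0.3] op 0.0855 grip 0.0
  shift [-147.2 -262.    -0.7] turn 20.1
```

step_arm(
  commands=[
    [100,[-20,-36,0],4],
    [100,[-44,-79,0],8],
    [100,[-68,-122,0],12],
    [100,[-92,-165,0],16],
    [100,[-116,-208,0],20],
    [100,[-136,-242,0],20],
    [100,[-147,-262,0],20],
    [100,[-147,-262,0],20],
    [100,[-147,-262,0],20],
    [100,[-147,-262,0],20],
  ],
)

```text
t: 47.08
tool_pos: [0.4341, 0.318, 0.3357]
tool_rot: [3.093, -0.545, -0.001]
contact_force: [-0.3, -0.4, 0.2]
opening: 0.0857
grip_force: 0.0
```

```bash
python3 go.py .4332 .3188 .192 -20
```

```text
t 47.08 pos [0.4341 0.318  0.3357] psi -20.0 zdown [-0. -0. -1.] F [-0.3 -0.4  0.2] op 0.0857 grip 0.0
  shift [ -1.1  -0.5 143.7] turn 0.0
```

step_arm(
  commands=[
    [100,[-1,-0.5,35],0],
    [100,[-1,-0.5,75],0],
    [100,[-1,-0.5,110],0],
    [100,[-1,-0.5,135],0],
    [100,[-1,-0.5,144],0],
    [100,[-1,-0.5,144],0],
    [55,[-1,-0.5,144],0],
    [40,[-1,-0.5,144],0],
    [40,[-1,-0.5,144],0],
    [40,[-1,-0.5,144],0],
    [40,[-1,-0.5,144],0],
  ],
)

```text
t: 48.45
tool_pos: [0.4336, 0.32, 0.1937]
tool_rot: [-3.093, 0.543, -0.003]
contact_force: [0.2, -0.5, 5.5]
opening: 0.0489
grip_force: 41.9
```

step_arm(
  commands=[
    [40,[0,0,-20],0],
    [40,[0,0,-50],0],
    [40,[0,0,-80],0],
    [40,[0,0,-110],0],
    [40,[0,0,-140],0],
    [40,[0,0,-155],0],
    [40,[0,0,-155],0],
  ],
)

```text
t: 49.32
tool_pos: [0.433, 0.3197, 0.3478]
tool_rot: [-3.093, 0.543, -0.002]
contact_force: [-0.3, 0.2, -1.7]
opening: 0.0491
grip_force: 41.8
```

```bash
python3 go.py .534 .0955 .27 -20
```

```text
t 49.33 pos [0.433  0.3197 0.3478] psi -19.92 zdown [ 0.001  0.001 -1.   ] F [-0.3  0.2 -1.7] op 0.0491 grip 41.8
  shift [171.3 176.5  77.7] turn 0.1
```

step_arm(
  commands=[
    [40,[22,23,0],0],
    [40,[48,50,0],0],
    [40,[75,77,0],0],
    [40,[102,105,0],0],
    [40,[129,133,0],0],
    [40,[153,158,0],0],
    [40,[171,176.5,0],0],
    [40,[171,176.5,20],0],
    [40,[171,176.5,45],0],
    [40,[171,176.5,65],0],
    [40,[171,176.5,74],0],
    [40,[171,176.5,74],0],
  ],
)

```text
t: 50.82
tool_pos: [0.5333, 0.0959, 0.2725]
tool_rot: [3.094, -0.542, -0.001]
contact_force: [0.9, 0.5, -1.8]
opening: 0.0495
grip_force: 41.9
```

step_arm(
  commands=[
    [40,[0,0,2],0],
    [40,[0,0,3],0],
    [40,[0,0,4],0],
    [40,[0,0,4.5],0],
    [40,[0,0,4.5],0],
    [40,[0,0,4.5],0],
  ],
)

```text
t: 51.58
tool_pos: [0.534, 0.0955, 0.2707]
tool_rot: [-3.094, 0.543, -0.002]
contact_force: [-3.5, -0.2, 7.6]
opening: 0.0489
grip_force: 42.5
```

step_arm(
  commands=[
    [40,[0,0,-1],0],
    [60,[0,0,-1],0],
    [90,[0,0,-1],0],
    [90,[0,0,-1],0],
    [90,[0,0,-1],0],
    [90,[0,0,-25],0],
    [90,[0,0,-50],0],
    [90,[0,0,-68],0],
    [90,[0,0,-68],0],
    [90,[0,0,-68],0],
  ],
)

```text
t: 52.82
tool_pos: [0.5332, 0.0954, 0.3356]
tool_rot: [3.094, -0.543, -0.002]
contact_force: [0.2, 0.7, 0.3]
opening: 0.0771
grip_force: 0.0
```

```bash
python3 go.py .5027 .3275 .336 58
```

```text
t 52.83 pos [0.5332 0.0954 0.3356] psi -19.92 zdown [-0.002 -0.    -1.   ] F [0.2 0.7 0.3] op 0.0771 grip 0.0
  shift [-107.8 -207.8   -0.4] turn -77.9
```

step_arm(
  commands=[
    [100,[-12,-23,0],-10],
    [100,[-26,-50,0],-20],
    [100,[-40,-77,0],-30],
    [100,[-54,-104,0],-40],
    [100,[-68,-131,0],-50],
    [100,[-82,-158,0],-60],
    [100,[-96,-185,0],-70],
    [100,[-108,-208,0],-78],
    [100,[-108,-208,0],-78],
    [100,[-108,-208,0],-78],
    [100,[-108,-208,0],-78],
  ],
)

```text
t: 54.2
tool_pos: [0.503, 0.3269, 0.3361]
tool_rot: [2.748, 1.522, -0.001]
contact_force: [-0.8, -0.0, -0.1]
opening: 0.0854
grip_force: 0.0
```

```bash
python3 go.py .5027 .3275 .195 58
```

```text
t 54.2 pos [0.503  0.3269 0.3361] psi 57.97 zdown [-0.001 -0.001 -1.   ] F [-0.8 -0.  -0.1] op 0.0854 grip 0.0
  shift [  0.5  -0.5 141.1] turn -0.0
```

step_arm(
  commands=[
    [100,[0,0,35],0],
    [100,[0,0,75],0],
    [100,[0,0,110],0],
    [100,[0,0,135],0],
    [100,[0,0,143],0],
    [100,[0,0,143],0],
    [55,[0,0,143],0],
    [40,[0,0,143],0],
    [40,[0,0,143],0],
    [40,[0,0,143],0],
    [40,[0,0,143],0],
  ],
)

```text
t: 55.58
tool_pos: [0.5035, 0.3282, 0.1953]
tool_rot: [2.746, 1.525, 0.004]
contact_force: [-1.5, -0.2, 6.1]
opening: 0.0487
grip_force: 41.9
```

step_arm(
  commands=[
    [40,[0,0,-20],0],
    [40,[0,0,-50],0],
    [40,[0,0,-80],0],
    [40,[0,0,-110],0],
    [40,[0,0,-140],0],
    [40,[0,0,-155],0],
    [40,[0,0,-155],0],
  ],
)

```text
t: 56.45
tool_pos: [0.503, 0.3278, 0.35]
tool_rot: [2.747, 1.525, 0.004]
contact_force: [0.3, -0.4, -2.4]
opening: 0.0489
grip_force: 41.8
```

```bash
python3 go.py .5275 .0245 .272 58; python3 -c "
from h import *
t=grab('top','pics/t12.png')
for n,s in(('blue',(234,219)),('black',(251,200))):
  try: c=comp(t,n,s);print(n,onz('top',lid(c),.13).round(4),cv2.contourArea(c))
  except Exception as e: print(n,e)"
```

```text
t 56.45 pos [0.503  0.3278 0.35  ] psi 58.08 zdown [ 0.002  0.001 -1.   ] F [ 0.3 -0.4 -2.4] op 0.0489 grip 41.8
  shift [-244.7  181.1   77.8] turn 0.1
blue [0.5326 0.0952 0.13  ] 250.5
black [0.5797 0.0559 0.13  ] 238.0
```

Blue and black are back within 2 mm of their starting places. Now red.

step_arm(
  commands=[
    [40,[-30,22,-5],0],
    [40,[-65,48,-10],0],
    [40,[-100,74,-10],0],
    [40,[-135,100,-10],0],
    [40,[-170,126,-10],0],
    [40,[-205,152,-10],0],
    [40,[-232,172,-10],0],
    [40,[-244.5,181,0],0],
    [40,[-244.5,181,30],0],
    [40,[-244.5,181,60],0],
    [40,[-244.5,181,74],0],
    [40,[-244.5,181,74],0],
  ],
)

```text
t: 58.0
tool_pos: [0.527, 0.025, 0.2737]
tool_rot: [-2.745, -1.525, 0.002]
contact_force: [0.5, -0.3, -0.6]
opening: 0.0492
grip_force: 42.4
```

step_arm(
  commands=[
    [40,[0,0,2],0],
    [40,[0,0,3],0],
    [40,[0,0,4],0],
    [40,[0,0,4.5],0],
    [40,[0,0,4.5],0],
    [40,[0,0,4.5],0],
  ],
)

```text
t: 58.75
tool_pos: [0.5276, 0.0247, 0.2721]
tool_rot: [-2.746, -1.525, -0.001]
contact_force: [-4.2, 1.0, 8.2]
opening: 0.0489
grip_force: 43.4
```

step_arm(
  commands=[
    [40,[0,0,-1],0],
    [60,[0,0,-1],0],
    [100,[0,0,-1],0],
    [100,[0,0,-1],0],
    [100,[0,0,-1],0],
    [100,[0,0,-25],0],
    [100,[0,0,-50],0],
    [100,[0,0,-90],0],
    [100,[0,0,-110],0],
    [100,[0,0,-110],0],
  ],
)

```text
t: 60.0
tool_pos: [0.5276, 0.0245, 0.3818]
tool_rot: [2.745, 1.524, 0.005]
contact_force: [0.8, 1.0, -1.2]
opening: 0.0853
grip_force: 0.0
```

step_arm(
  commands=[
    [100,[40,-50,0],0],
    [100,[80,-100,0],0],
    [100,[120,-150,0],0],
    [100,[160,-200,0],0],
    [100,[180,-220,0],0],
    [100,[180,-220,0],0],
    [100,[180,-220,0],0],
  ],
)

```text
t: 60.88
tool_pos: [0.4355, 0.2931, 0.3784]
tool_rot: [2.746, 1.525, -0.004]
contact_force: [0.6, -0.1, -0.6]
opening: 0.0855
grip_force: 0.0
```

```bash
sed -i 's/_4//' m.py; python3 m.py 2>&1 | grep -v '\[\['; python3 z.py; python3 go.py; python3 -c "
import cv2,numpy as np
cv2.imwrite('pics/v13.png',cv2.resize(cv2.imread('pics/s11.png'),(800,600)))"
```

```text
red [0.5278 0.0237 0.1275] 0.0007 252.0 topray@.13 [0.5278 0.023  0.13  ]
blue [0.533  0.0956 0.1275] 0.0003 251.5 topray@.13 [0.5327 0.0951 0.13  ]
black [0.58   0.0563 0.1275] 0.0003 239.0 topray@.13 [0.5796 0.056  0.13  ]
zinc ERR max() iterable argument is empty
copper [ 0.657  -0.0996  0.083 ] sides [np.float64(0.1061), np.float64(0.056), np.float64(0.106), np.float64(0.0564)]
  tri [ 0.6575 -0.0993  0.0796] 0.0007 4
hot [ 0.6075 -0.0182  0.08  ] sides [np.float64(0.2676), np.float64(0.3157), np.float64(0.2681), np.float64(0.3175)]
  tri [ 0.6084 -0.0179  0.0747] 0.0005 4
tray ERR max() iterable argument is empty
paper ERR max() iterable argument is empty
zinc [ 0.4777 -0.3429  0.021 ] tri [ 0.4771 -0.3426  0.0173]
0.0545 -90.2
0.1016 -177.5
0.0541 94.4
0.106 2.7
t 61.08 pos [0.4361 0.2926 0.3798] psi 57.97 zdown [-0. -0. -1.] F [ 0.9 -0.6  0.4] op 0.0854 grip 0.0
```

View pics/v13.png

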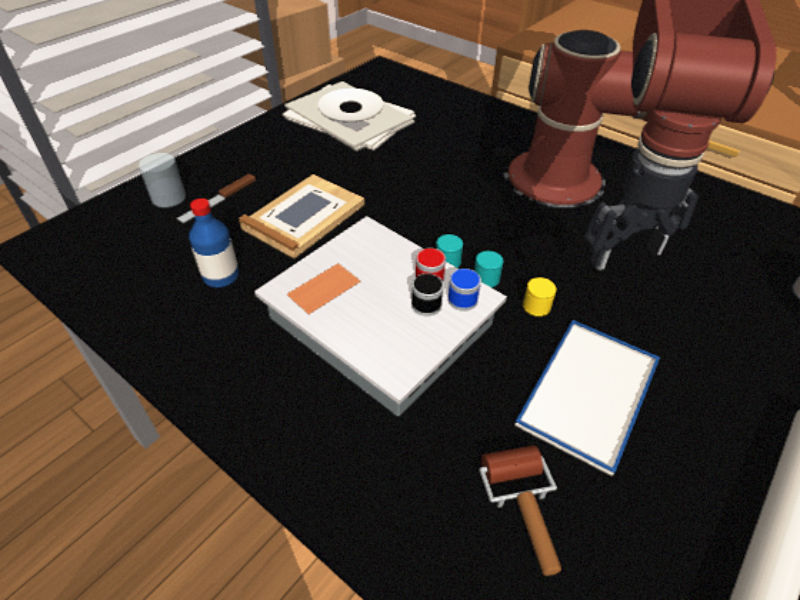

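The final picture shows the zinc plate on the sheet, the tins back at (430,265), (465,288) and (427,294), and nothing else moved. I hand the job in.

```bash
python3 -c "
from station import finish_job
print(finish_job())"
```

```text
the job is handed in; nothing more can be done
None
```

The job is handed in, verdict not shown: the zinc plate lies within about 2 mm of the sheet's middle and aligned with the board, all three tins stand upright within about 2 mm of where they started, the copper plate measured unmoved, and the bottle and brayer look untouched in the last picture.

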